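# Load the jar mill and clamp the jar

## Task

Load the closed grinding jar with the blue lid into the mill's round nest, swing the blue clamp bar over it up to its stop, and clamp it: turn the black knob clockwise until you feel the foot bite on the lid, then an eighth of a turn (45 degrees) more from there. Don't over-tighten, and leave the jar standing flat, the bar at its stop and the other things on the bench where they are.

Things in the scene. Friction and masses are not known exactly. Their poses are not given: they have to be found in the camera images.
- jar_blue_center (a point): centre (35 mm above the underside, on the axis) of the closed steel grinding jar with the BLUE lid: an upright cylinder 56 mm across and 70 mm tall, flat on top, about 0.8 kg. It starts standing on the bench to the left of the mill
- jar_blue_base (a point): centre of the blue-lidded jar's underside; its z axis points up along the jar's axis
- jar_white_center (a point): centre of the spare jar, the same shape and size but with a WHITE lid; it stays where it is
- nest (a point): centre of the floor of the mill's black round nest: the loaded jar's underside rests here. Its wall is 10 mm high, 62 mm across inside, 82 outside. Axes: x from the panel to the pivot, y left, z up. The pivot post (18 mm) stands 75 mm along +x, the latch post (24 mm head, top 115 mm above here) 90 mm along -x; nothing tall to +y and -y once the bar is swung away
- pivot (a point): on the axis (vertical) of the clamp bar's pivot, at the bar's mid-thickness (96 mm above the nest floor); x, y, z axes are the mill's
- clamp_bar (a joint): angle of the clamp bar about its pivot, rad: 0 at its stop, pointing along the mill's -x with the knob right above the nest's centre; it grows counter-clockwise seen from above as the bar swings away (at 1.57 it points along the mill's -y). It stays where it is left and takes about 2 N to push at its end
- bar_push (a point): on top of the clamp bar, on its centre line 128 mm from the pivot, between knob and hook. The bar here is 20 mm wide and 14 mm thick (this point is its upper face), blue painted steel, and can be pushed from the side or pinched from above
- knob_grip (a point): on the vertical axis of the black ribbed knob on the bar, 75 mm from the pivot, at the height to grip. The grip part is round, 44 mm across and 22 mm high (from 11 mm below to 11 mm above this point); its flat top, with a white index line, is 13 mm above. At the start the bar's boss lies 31 mm below this point; the knob comes down by up to 9 mm as it is tightened
- knob (a joint): angle turned by the knob from its start, rad: 0 at the start, growing clockwise seen from above (tightening). Its steep thread carries knob and screw down 18 mm a turn (2.9 mm a rad). It turns free with a steady friction of 0.4 N m and stays where it is left; from the bite on, a further springy moment builds up in proportion, 0.25 N m per 45 degrees (0.32 N m a rad)
- clamp_screw: the screw under the knob (origin: on the knob's axis, at the bar's mid-thickness at the start), with a swivelling rubber foot, 30 mm across, at its lower end. How thick the worn foot is nobody knows: it meets the lid of a seated jar after anything from 35 to 140 degrees of knob turn, and only feel tells. 45 degrees past the bite it presses with about 85 N; 150 N damages the jar's seal
- reagent_red: white plastic reagent jar with a red cap, 68 mm across, 130 mm tall, a bystander (origin: centre of its underside)
- reagent_amber: amber bottle with a black cap, 64 mm across, 150 mm tall, a bystander (origin: centre of its underside)
- beaker: glass beaker, 72 mm across, 90 mm tall, a bystander (origin: centre of its underside)
- spatula: steel spatula with a handle, 180 mm long, lying on the bench, a bystander
- spare_lid: yellow jar lid, 56 mm across, 14 mm thick, lying on the bench, a bystander (origin: centre of its underside)

How it is judged:
By the outcome, as a careful person would: the job done as asked, in the order asked, and still so for the second after the job is handed in, with the robot touching nothing.
It also fails if it takes over 70 s, if anything falls off the work surface, if the arm or the gripper's body presses on something with over 40 N, if the wrist force passes 120 N, or if a joint passes its speed limit or range.

## Robot

A 6-joint arm with a two-finger parallel gripper is mounted at the origin on the work surface. World frame = base frame: x ahead of the robot, y to its left, z up, the work surface at z = 0. Lengths are in m, angles in degrees, forces in N, time in s.
With the tool pointing down it reaches from about 0.25 to 0.725 m from the base axis. Payload 9.7 kg.
Tool frame: the origin (TCP) lies between the finger pads; the fingertips stand 17 mm ahead of it and the grasp point (between the pads) lies 2 mm behind it; z points along the fingers, y is the direction in which the jaws open and shut (so a half turn about z gives the same grasp; the last joint's range is limited). The gripper opens to 85 mm and grips with 20 to 120 N. Pads are 22 mm wide; open, the fingers measure 114 mm over their backs; the gripper's body (76 mm by 85 mm) begins 54 mm behind the grasp point. The pads swing forward as they close: fully open they stand 13 mm farther back than shut.
Start: joints at [65.203, 4.979, 10.078, 95.1, 0, 90], TCP at [0.231, 0.499, 0.248] pointing down, gripper open.
Joint ranges: [-179.16, 179.16], [-48.56, 103.87], [-65.8, 70.77], [-126.05, 130.52], [-82.76, 87.17], [-180, 180]. Speed limits (degrees/s): [127.2, 127.2, 147.25, 180, 180, 180].

## Interface

Orientations are given as [roll, pitch, yaw] about the fixed x, y, z axes, in that order (R = Rz(yaw) Ry(pitch) Rx(roll)).
In Python, from workcell import monitor, cams, order gives the robot as it stands. The module is installed in compiled form; this text tells all that it offers.
- The arm moves only by the shell command python3 -m handwheel 'ROWS' [OPENING] [FORCE]. ROWS is JSON, a list of rows, each a list of 6 numbers: the shift along the tool's x, y, z in m, then the turn, a rotation vector about the tool's x, y, z in degrees. In form: [[tx, ty, tz, wx, wy, wz], ...]. A call has exactly 8 rows; each row shifts and turns the commanded pose from where the row before left it, along the tool's axes as they then stand; what a row does not reach is not made up. A row lasts 1/12 s, in which the tool goes at most 41.7 mm and 7.16 degrees, less where a joint would pass 70% of its speed; a pose out of reach is approached as far as the arm can. A call is refused whole if a number of a shift passes 0.0417 or a number of a turn 7.16, either way. A call with a gripper value outside its range is refused whole. OPENING is the opening, from -1 (shut) to 1 (fully open), set as the call begins (- or left out, the last holds). The fingers move at their own pace and stop on an object; FORCE is the grip in N (left out, the last holds). Time passes only in rows, so rows that do not move let the fingers close, or fill a call up. It gives the time, the measured TCP pose, the force and the opening at its end, in the units of the state.
- monitor.get_obs(): the state, without advancing time (a new reading comes with each control period).
- cams.camera(name): name is "scene" or "top"; returns a dict with "img" (400x640x3 uint8, red, green, blue), "depth" (400x640 float32, m along the optical axis (not along the pixel's ray), 0 where there is no reading), "fx", "fy", "cx", "cy" (pixels), "rvec" (rotation vector, rad) and "tvec" (3), from world to camera coordinates, as OpenCV has them. Camera axes: x right, y down, z forward; pixel columns grow to the right and rows downward; lengths in m; the calibration is good to about 2 mm. A picture is of the moment at which its call begins.
- order.job_done(): hands the job in, once; it reports no verdict.
The state is a dict: "time": time; "q": joint angles; "qd": joint speeds; "joint_efforts": joint torques, N m; "ee_pos": TCP position; "tcp_rot": TCP orientation; "wrist_force": force on the tool from outside, world axes, zero at the start; "torque": the same for the moment, N m; "opening": finger opening in m.
Only numpy, scipy, OpenCV 4.12 (cv2) and the standard library are available. Lean on these libraries where they do the work, as an engineer would, in place of code of your own. Each camera call takes 0.05 s, during which the arm holds its last target. There are 200 camera calls.

## Working session

There is one attempt and no reset: what is moved stays moved. The work goes in short steps, Python scripts to look and compute and a shell command to move; the robot and the scene stay as the last step left them, time stands still between calls to the robot, and variables do not carry over. Pictures are saved under pics/ and viewed, about 8 in all and at most 12, crops included, and the job is handed in when it is done.

```bash
mkdir -p pics; cat > h.py <<'E'
import numpy as np, cv2
from workcell import monitor, cams, order
def shot(name, fn=None):
    c=cams.camera(name)
    if fn: cv2.imwrite('pics/'+fn, c['img'][:,:,::-1])
    np.savez(''+name+'.npz', **c)
    return c
def load(name): return dict(np.load(''+name+'.npz'))
def world(c,u,v,d=None,z=None):
    R,_=cv2.Rodrigues(np.array(c['rvec'],float)); t=np.array(c['tvec'],float).ravel()
    ray=np.array([(u-c['cx'])/c['fx'],(v-c['cy'])/c['fy'],1.])
    C=-R.T@t; r=R.T@ray
    if z is not None: s=(z-C[2])/r[2]
    else: s=d if d is not None else float(c['depth'][int(round(v)),int(round(u))])
    return C+s*r
def cloud(c):
    R,_=cv2.Rodrigues(np.array(c['rvec'],float)); t=np.array(c['tvec'],float).ravel()
    v,u=np.mgrid[0:400,0:640]; d=c['depth']
    P=np.stack([(u-c['cx'])/c['fx']*d,(v-c['cy'])/c['fy']*d,d],-1)
    return (P-t)@R
def st():
    o=monitor.get_obs(); 
    for k in o: print(k,np.round(o[k],4))
E
python3 - <<'E'
from h import *
st()
a=shot('top','t0.png'); b=shot('scene','s0.png')
for c in (a,b): print(c['fx'],c['cx'],c['rvec'],c['tvec'])
E
```

```text
time 0.0
q [6.52021e+01 5.01080e+00 1.00366e+01 9.50988e+01 1.40000e-03 9.00018e+01]
qd [ 0.0436  0.0571 -0.0163 -0.1054  0.0287  0.103 ]
joint_efforts [ 3.00000e-03 -5.20387e+01  4.64801e+01  1.63000e-02  1.00000e-04
 -0.00000e+00]
ee_pos [0.2306 0.4991 0.2476]
tcp_rot [-1.799270e+02 -1.400000e-03  1.552003e+02]
wrist_force [-0.2787  0.3701 -0.0221]
torque [-0.0583  0.0423  0.0335]
opening 0.0854
460.4915335984785 320.2433024774378 [ 2.15592812 -2.11375659  0.17552748] [-0.01612304  0.5788341   1.29904696]
422.91151031279156 321.2153880057808 [ 1.61162686  1.87072635 -0.8470076 ] [ 0.0654449  -0.27097076  1.87967474]
```

View pics/t0.png

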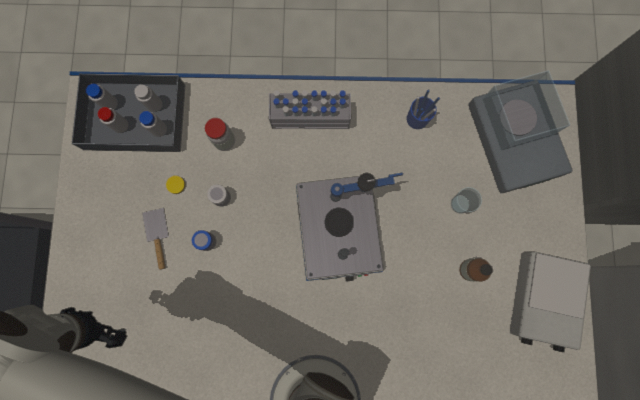

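View pics/s0.png

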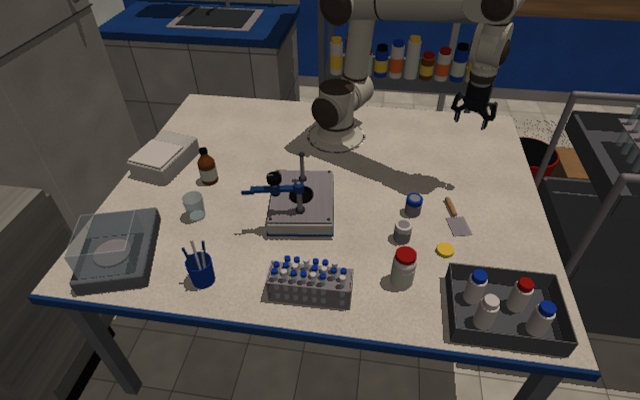

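The top view shows the blue jar at about (203,240), the white jar at (219,195), the nest at (339,222), the pivot at (337,188), the knob at (366,182) with the bar pointing right to (405,176), and the latch at (345,253). The scene view agrees with this. Next I'll measure from the depth clouds.

```bash
python3 - <<'E'
from h import *
a=load('top');b=load('scene');A=cloud(a);B=cloud(b)
for n,(u,v) in dict(bjar=(203,240),wjar=(219,195),nest=(339,222),pivot=(337,188),knob=(366,182),barend=(385,182),plate=(310,250),latch=(348,252),red=(216,128)).items():
    print(n,np.round(world(a,u,v),4))
P=A.reshape(-1,3); C=a['img'].reshape(-1,3).astype(int)
def top(P,c,r,zlo,zhi):
    m=(np.hypot(P[:,0]-c[0],P[:,1]-c[1])<r)&(P[:,2]>zlo)&(P[:,2]<zhi); Q=P[m]
    if len(Q)<5: print('few',len(Q)); return
    (x,y),rr=cv2.minEnclosingCircle(Q[:,:2].astype(np.float32))
    print('n',len(Q),'mean',Q.mean(0).round(4),'circ',round(x,4),round(y,4),round(rr,4))
for PP in (P,B.reshape(-1,3)):
    top(PP,world(a,203,240),.05,.063,.08)
    k=world(a,366,182); top(PP,k,.035,k[2]-.006,k[2]+.006)
    k=world(a,337,188); top(PP,k,.02,k[2]-.005,k[2]+.01)
big=cv2.resize(a['img'][150:300,270:430,::-1],None,fx=5,fy=5,interpolation=cv2.INTER_CUBIC)
cv2.imwrite('pics/t0c.png',cv2.resize(big,(640,600)))
E
```

```text
bjar [0.4471 0.3246 0.071 ]
wjar [0.5759 0.2848 0.0787]
nest [ 0.5045 -0.0591  0.0834]
pivot [ 0.5801 -0.0481  0.1995]
knob [ 0.5904 -0.12    0.2346]
barend [ 0.6008 -0.1746  0.1881]
plate [0.4244 0.0209 0.0827]
latch [ 0.4156 -0.0789  0.1912]
red [0.7563 0.2909 0.136 ]
n 309 mean [0.4483 0.3294 0.0711] circ 0.449 0.3297 0.0281
n 240 mean [ 0.5927 -0.1212  0.2359] circ 0.5934 -0.1215 0.0232
n 114 mean [ 0.5789 -0.0475  0.1985] circ 0.5784 -0.0483 0.0167
n 158 mean [0.4505 0.3303 0.0706] circ 0.4467 0.3319 0.0292
n 119 mean [ 0.5943 -0.1197  0.2354] circ 0.5936 -0.12 0.0242
n 59 mean [ 0.58   -0.0473  0.1983] circ 0.5781 -0.047 0.0167
```

View pics/t0c.png

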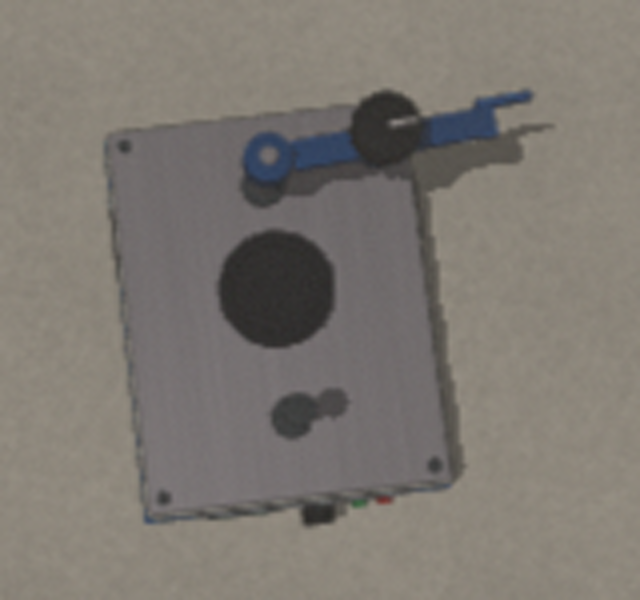

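The crop shows the nest ring centred at about (277,289), which is (339.2,222.2) in the full image. The plate's left edge tilts about 6°. The bar boss is at (269,156), and the knob is at (387,128) with its index line.

```bash
cat >> h.py <<'E'
from scipy.spatial.transform import Rotation as Ro
def to(p,yaw):
    "rotation about tool z (deg), then shift in tool axes after it, to reach p,yaw tool down"
    o=monitor.get_obs(); R0=Ro.from_euler('xyz',o['tcp_rot'],degrees=True)
    R1=Ro.from_euler('xyz',[180,0,yaw],degrees=True)
    print('rot',(R0.inv()*R1).as_rotvec(degrees=True).round(2),'shift',R1.inv().apply(np.array(p)-o['ee_pos']).round(4))
def s():
    o=monitor.get_obs(); print('t',round(o['time'],2),'p',np.round(o['ee_pos'],4),'rpy',np.round(o['tcp_rot'],2),'F',np.round(o['wrist_force'],2),'M',np.round(o['torque'],3),'op',round(float(o['opening']),4),'q',np.round(o['q'],1))
E
python3 - <<'E'
from h import *
a=load('top');b=load('scene');A=cloud(a);P=A.reshape(-1,3)
n=world(a,339.25,222.25,z=.093); print('nest ring',n)
pv=np.array([.5783,-.0478]); lt=world(a,270+295/4,150+415/4,z=.198); print('latch',lt)
for q in (n[:2],lt[:2]): print('yaw',np.degrees(np.arctan2(*(pv-q)[::-1])),np.linalg.norm(pv-q))
# plate edges: fit rectangle of plate
m=(P[:,2]>.072)&(P[:,2]<.1)&(abs(P[:,0]-.5)<.2)&(abs(P[:,1]+.06)<.2)
print('rect',cv2.minAreaRect(P[m][:,:2].astype(np.float32)), np.median(P[m][:,2]))
# ring pixels dark, z
for u,v in((339,222),(328,222),(350,222),(339,211),(339,233)): print(np.round(A[v,u],4))
to([.449,.330,.2476],186)
E
```

```text
nest ring [ 0.50276254 -0.05939973  0.093     ]
latch [ 0.41065166 -0.06768273  0.198     ]
yaw 8.730290441942895 0.07642291036854541
yaw 6.763562965931472 0.16882324749588767
rect ((0.49290621280670166, -0.059872791171073914), (0.27999988198280334, 0.21519480645656586), 7.883794784545898) 0.08075643499592491
[ 0.5045 -0.0591  0.0834]
[ 0.5038 -0.028   0.0847]
[ 0.5046 -0.0898  0.0879]
[ 0.5356 -0.0586  0.0855]
[ 0.4728 -0.0592  0.091 ]
rot [-7.00e-02 -2.00e-02 -3.08e+01] shift [-0.1995 -0.191   0.    ]
```

```bash
python3 -m handwheel '[[0,0,0,0,0,-6.2],[0,0,0,0,0,-6.2],[0,0,0,0,0,-6.2],[0,0,0,0,0,-6.2],[0,0,0,0,0,-6.0],[-0.0285,-0.0273,0,0,0,0],[-0.0285,-0.0273,0,0,0,0],[-0.0285,-0.0273,0,0,0,0]]' 1 60
python3 -m handwheel '[[-0.0285,-0.0273,0,0,0,0],[-0.0285,-0.0273,0,0,0,0],[-0.0285,-0.0273,0,0,0,0],[-0.0285,-0.0272,0,0,0,0],[0,0,0.03,0,0,0],[0,0,0.02,0,0,0],[0,0,0,0,0,0],[0,0,0,0,0,0]]'
python3 - <<'E'
from h import *
s(); to([.449,.330,.2],187)
E
```

```text
time: 0.77
ee_pos: [0.3247, 0.426, 0.2478]
tcp_rot: [-180.0, -0.0, -173.9]
wrist_force: [0.4, 1.1, 0.0]
opening: 0.0855
time: 1.43
ee_pos: [0.4485, 0.3297, 0.1975]
tcp_rot: [-179.9, -0.1, -174.0]
wrist_force: [-0.5, -0.9, 0.6]
opening: 0.0852
t 1.43 p [0.4485 0.3297 0.1975] rpy [-1.7993e+02 -1.3000e-01 -1.7401e+02] F [-0.46 -0.93  0.6 ] M [ 0.035 -0.005 -0.046] op 0.0852 q [36.3  5.3  4.8 89.6  0.  30.3]
rot [-0.07 -0.13 -1.01] shift [-0.0005  0.0002 -0.0025]
```

```bash
python3 -m handwheel '[[0,0,0.03,0,0,-1],[0,0,0.03,0,0,0],[0,0,0.03,0,0,0],[0,0,0.03,0,0,0],[0,0,0.02,0,0,0],[0,0,0.0105,0,0,0],[0,0,0,0,0,0],[0,0,0,0,0,0]]' 1 60
python3 -m handwheel '[[0,0,0,0,0,0],[0,0,0,0,0,0],[0,0,0,0,0,0],[0,0,0,0,0,0],[0,0,0,0,0,0],[0,0,0,0,0,0],[0,0,0,0,0,0],[0,0,0,0,0,0]]' -1 60
python3 - <<'E'
from h import *
s()
E
```

```text
time: 2.1
ee_pos: [0.4494, 0.3309, 0.0493]
tcp_rot: [180.0, 0.1, -173.0]
wrist_force: [-0.1, 0.4, 0.8]
opening: 0.0854
time: 2.77
ee_pos: [0.4499, 0.3312, 0.05]
tcp_rot: [179.9, 0.2, -173.0]
wrist_force: [-1.9, 2.0, 7.7]
opening: 0.0547
t 2.77 p [0.4499 0.3312 0.05  ] rpy [ 1.7987e+02  1.6000e-01 -1.7299e+02] F [-1.92  1.97  7.65] M [ 0.153  0.191 -0.057] op 0.0547 q [36.3  6.8 -9.9 73.1  0.  29.3]
```

```bash
python3 -m handwheel '[[0,0,-0.01,0,0,0],[0,0,-0.02,0,0,0],[0,0,-0.03,0,0,0],[0,0,-0.03,0,0,0],[0,0,-0.03,0,0,0],[0,0,-0.01,0,0,0],[0,0,0,0,0,0],[0,0,0,0,0,0]]' -1 80
python3 - <<'E'
from h import *
s(); to([.503,-.058,.185],187)
E
```

```text
time: 3.43
ee_pos: [0.449, 0.33, 0.1767]
tcp_rot: [-180.0, -0.0, -173.0]
wrist_force: [-0.1, -0.8, -9.0]
opening: 0.0543
t 3.43 p [0.449  0.33   0.1767] rpy [-1.7997e+02 -5.0000e-02 -1.7300e+02] F [-0.11 -0.8  -9.05] M [ 0.008  0.032 -0.023] op 0.0543 q [36.3  5.1  2.3 87.2 -0.  29.3]
rot [-0.03 -0.05 -0.  ] shift [-0.0064 -0.3917 -0.0083]
```

```bash
python3 -m handwheel '[[0,-0.02,-0.004,0,0,0],[0,-0.035,-0.004,0,0,0],[-0.001,-0.035,0,0,0,0],[-0.001,-0.035,0,0,0,0],[-0.001,-0.035,0,0,0,0],[-0.001,-0.035,0,0,0,0],[-0.001,-0.035,0,0,0,0],[-0.001,-0.035,0,0,0,0]]'
python3 -m handwheel '[[0,-0.035,0,0,0,0],[0,-0.035,0,0,0,0],[0,-0.03,0,0,0,0],[0,-0.02,0,0,0,0],[0,-0.007,0,0,0,0],[0,0,0,0,0,0],[0,0,0,0,0,0],[0,0,0,0,0,0]]'
python3 - <<'E'
from h import *
s(); to([.503,-.058,.185],187)
a=shot('top'); b=shot('scene')
i1=cv2.resize(a['img'][160:280,280:420],None,fx=4,fy=4,interpolation=cv2.INTER_CUBIC)[:480,:400]
i2=cv2.resize(b['img'][140:260,230:330],None,fx=4,fy=4,interpolation=cv2.INTER_CUBIC)
cv2.imwrite('pics/over.png',np.hstack([i1,i2])[:,:,::-1])
E
```

```text
time: 4.1
ee_pos: [0.4862, 0.0661, 0.1829]
tcp_rot: [-180.0, -0.2, -173.0]
wrist_force: [0.9, 0.6, -8.3]
opening: 0.0541
time: 4.77
ee_pos: [0.5023, -0.0573, 0.1846]
tcp_rot: [180.0, -0.1, -173.0]
wrist_force: [0.1, -1.1, -8.7]
opening: 0.0546
t 4.77 p [ 0.5023 -0.0573  0.1846] rpy [ 1.7995e+02 -1.1000e-01 -1.7296e+02] F [ 0.08 -1.09 -8.74] M [ 0.033 -0.023  0.014] op 0.0546 q [ -6.5  -1.8  -3.9  88.    0.  -13.6]
rot [ 0.05 -0.11  0.04] shift [-0.0006 -0.0008 -0.0004]
```

View pics/over.png

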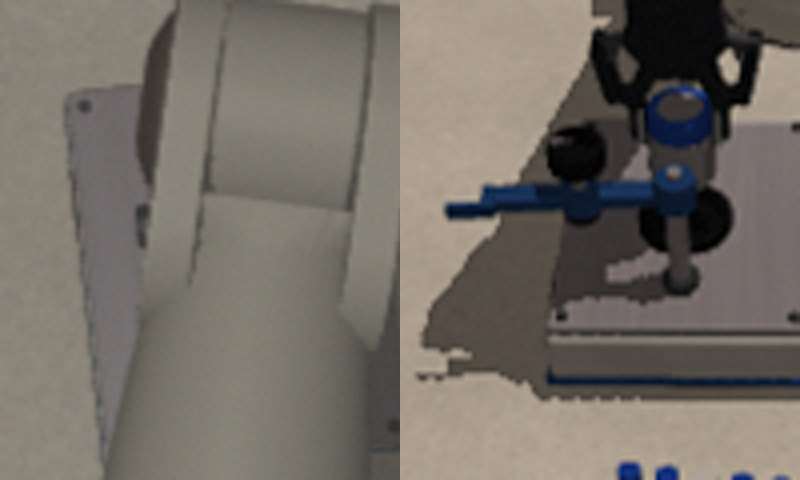

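The right half shows the jar held above the nest. The lid centre is at composite (680,113), and the ring spans 638–732 with its bottom at about 250. The left half is blocked by the arm. I'll check both against projections in the scene camera.

```bash
python3 - <<'E'
from h import *
b=load('scene')
def pr(p):
    K=np.array([[b['fx'],0,b['cx']],[0,b['fy'],b['cy']],[0,0,1.]])
    return cv2.projectPoints(np.array(p,float).reshape(-1,3),b['rvec'],b['tvec'],K,None)[0].reshape(-1,2)
f=lambda q:np.round([400+(q[:,0]-230)*4,(q[:,1]-140)*4],0).T
t=np.linspace(0,2*np.pi,60)
for c in((.503,-.058),(.503,-.061),(.506,-.058)):
    r=f(pr(np.c_[c[0]+.041*np.cos(t),c[1]+.041*np.sin(t),0*t+.093])); print('ring',c,r.min(0),r.max(0))
c=(.5023,-.0573); r=f(pr(np.c_[c[0]+.028*np.cos(t),c[1]+.028*np.sin(t),0*t+.2066])); print('lid',r.min(0),r.max(0))
C=cloud(b); m=(C[...,2]>.195)&(C[...,2]<.212)&(np.hypot(C[...,0]-.502,C[...,1]+.057)<.035)&(np.arange(640)[None]<312)
Q=C[m]; print(len(Q),Q.mean(0))
S=b['img'][140:260,230:330].astype(int)
blue=(S[...,2]>S[...,0]+40)&(np.mgrid[0:120,0:100][0]<38); v,u=np.where(blue); print('blue lid px u',400+4*u.min(),400+4*u.max()+4,'v',4*v.min(),4*v.max()+4)
dark=S.sum(-1)<110
for v in (50,52,54,56,58): uu=np.where(dark[v,58:90])[0]+58; print(v*4,400+4*uu.min(),400+4*uu.max()+4)
E
```

```text
ring (0.503, -0.058) [636. 181.] [732. 243.]
ring (0.503, -0.061) [633. 180.] [728. 243.]
ring (0.506, -0.058) [636. 183.] [731. 246.]
lid [645.  85.] [714. 127.]
198 [ 0.50528275 -0.05699991  0.2051183 ]
blue lid px u 648 712 v 84 144
200 632 728
208 640 732
216 636 732
224 640 732
232 640 728
```

```bash
python3 -m handwheel '[[-0.001,-0.0006,0.01,0,0,0],[0,0,0.01,0,0,0],[0,0,0.01,0,0,0],[0,0,0.005,0,0,0],[0,0,0.003,0,0,0],[0,0,0.002,0,0,0],[0,0,0,0,0,0],[0,0,0,0,0,0]]'
python3 -c "from h import *;s()"
python3 -m handwheel '[[0,0,0.001,0,0,0],[0,0,0.001,0,0,0],[0,0,0.001,0,0,0],[0,0,0.001,0,0,0],[0,0,0.001,0,0,0],[0,0,0,0,0,0],[0,0,0,0,0,0],[0,0,0,0,0,0]]'
python3 -c "from h import *;s()"
```

```text
time: 5.53
ee_pos: [0.504, -0.0587, 0.1461]
tcp_rot: [-180.0, 0.0, -173.0]
wrist_force: [-0.4, 0.3, -8.6]
opening: 0.0544
t 5.53 p [ 0.504  -0.0587  0.1461] rpy [-1.7999e+02  2.0000e-02 -1.7300e+02] F [-0.42  0.3  -8.56] M [ 0.025 -0.077 -0.012] op 0.0544 q [ -6.6  -1.7  -8.   83.6  -0.  -13.6]
time: 6.2
ee_pos: [0.504, -0.0586, 0.1408]
tcp_rot: [180.0, 0.0, -173.0]
wrist_force: [2.8, 0.7, -8.9]
opening: 0.0547
t 6.2 p [ 0.504  -0.0586  0.1408] rpy [ 1.7999e+02  2.0000e-02 -1.7300e+02] F [ 2.79  0.75 -8.87] M [ 0.266 -0.582  0.031] op 0.0547 q [ -6.6  -1.6  -8.6  83.    0.  -13.6]
```

```bash
python3 -m handwheel '[[-0.0008,0,0,0,0,0],[0,0,0.001,0,0,0],[0,0,0.001,0,0,0],[0,0,0.001,0,0,0],[0,0,0.001,0,0,0],[0,0,0,0,0,0],[0,0,0,0,0,0],[0,0,0,0,0,0]]'
python3 -c "from h import *;s()"
```

```text
time: 6.87
ee_pos: [0.5047, -0.0586, 0.1368]
tcp_rot: [-180.0, 0.0, -173.0]
wrist_force: [-0.5, 1.1, -7.9]
opening: 0.0543
t 6.87 p [ 0.5047 -0.0586  0.1368] rpy [-180.    0. -173.] F [-0.49  1.14 -7.89] M [-0.045 -0.002  0.051] op 0.0543 q [ -6.6  -1.5  -8.9  82.6  -0.  -13.6]
```

```bash
python3 -m handwheel '[[0,0,0.001,0,0,0],[0,0,0,0,0,0],[0,0,0.001,0,0,0],[0,0,0,0,0,0],[0,0,0.001,0,0,0],[0,0,0,0,0,0],[0,0,0,0,0,0],[0,0,0,0,0,0]]'
python3 -c "from h import *;s()"
```

```text
time: 7.53
ee_pos: [0.5047, -0.0586, 0.1338]
tcp_rot: [-180.0, 0.0, -173.0]
wrist_force: [0.2, -0.6, -9.6]
opening: 0.0546
t 7.53 p [ 0.5047 -0.0586  0.1338] rpy [-180.    0. -173.] F [ 0.19 -0.56 -9.56] M [ 0.001 -0.025 -0.063] op 0.0546 q [ -6.6  -1.5  -9.2  82.3  -0.  -13.6]
```

```bash
for i in 1 2; do python3 -m handwheel '[[0,0,0.0007,0,0,0],[0,0,0,0,0,0],[0,0,0.0007,0,0,0],[0,0,0,0,0,0],[0,0,0,0,0,0],[0,0,0,0,0,0],[0,0,0,0,0,0],[0,0,0,0,0,0]]' >/dev/null
python3 -c "from h import *;s()"; done
```

```text
t 8.2 p [ 0.5048 -0.0586  0.1332] rpy [-1.7999e+02  5.0000e-02 -1.7300e+02] F [-4.94 -0.35  5.59] M [0.138 1.095 0.011] op 0.0547 q [ -6.6  -1.5  -9.3  82.2  -0.  -13.6]
t 8.87 p [ 0.5048 -0.0586  0.1331] rpy [-1.7997e+02  1.1000e-01 -1.7300e+02] F [-10.13   0.8   15.95] M [0.331 1.897 0.02 ] op 0.0544 q [ -6.6  -1.6  -9.4  82.1   0.  -13.6]
```

```bash
python3 -m handwheel '[[0,0,-0.001,0,0,0],[0,0,0,0,0,0],[0,0,0,0,0,0],[0,0,0,0,0,0],[0,0,0,0,0,0],[0,0,0,0,0,0],[0,0,0,0,0,0],[0,0,0,0,0,0]]' - 30
python3 -c "from h import *;s()"
python3 -m handwheel '[[0,0,0,0,0,0],[0,0,0,0,0,0],[0,0,0,0,0,0],[0,0,0,0,0,0],[0,0,0,0,0,0],[0,0,0,0,0,0],[0,0,-0.01,0,0,0],[0,0,-0.03,0,0,0]]' 1 60
python3 -m handwheel '[[0,0,-0.04,0,0,0],[0,0,-0.04,0,0,0],[0,0,-0.02,0,0,0],[0,0.035,0,0,0,0],[0,0.04,0,0,0,0],[0,0.04,0,0,0,0],[0,0.04,0,0,0,0],[0,0.03,0,0,0,0]]'
python3 - <<'E'
from h import *
s()
a=shot('top');P=cloud(a).reshape(-1,3)
def top(c,r,zlo,zhi):
    m=(np.hypot(P[:,0]-c[0],P[:,1]-c[1])<r)&(P[:,2]>zlo)&(P[:,2]<zhi); Q=P[m]
    if len(Q)<5: print('few'); return
    (x,y),rr=cv2.minEnclosingCircle(Q[:,:2].astype(np.float32)); A=np.c_[Q[:,:2]-Q[:,:2].mean(0),np.ones(len(Q))]
    print(len(Q),Q.mean(0).round(4),'circ',round(x,4),round(y,4),round(rr,4),'slope deg',np.degrees(np.linalg.lstsq(A,Q[:,2],rcond=None)[0][:2]).round(2))
top((.504,-.058),.035,.145,.165); top((.5935,-.121),.035,.229,.242)
cv2.imwrite('pics/t2.png',cv2.resize(a['img'][150:300,260:420,::-1],(640,600),interpolation=cv2.INTER_CUBIC))
E
```

```text
time: 9.53
ee_pos: [0.5047, -0.0586, 0.1331]
tcp_rot: [-180.0, 0.1, -173.0]
wrist_force: [-6.1, 0.1, 9.4]
opening: 0.0542
t 9.53 p [ 0.5047 -0.0586  0.1331] rpy [-1.7999e+02  6.0000e-02 -1.7300e+02] F [-6.08  0.15  9.36] M [0.133 1.25  0.045] op 0.0542 q [ -6.6  -1.5  -9.3  82.2   0.  -13.6]
time: 10.2
ee_pos: [0.503, -0.0583, 0.1691]
tcp_rot: [179.9, -0.4, -173.0]
wrist_force: [0.3, -0.2, 0.5]
opening: 0.0854
time: 10.87
ee_pos: [0.4814, 0.1275, 0.273]
tcp_rot: [180.0, 0.1, -173.0]
wrist_force: [0.0, -0.8, 0.1]
opening: 0.0856
t 10.87 p [0.4814 0.1275 0.273 ] rpy [ 1.7997e+02  6.0000e-02 -1.7297e+02] F [ 0.03 -0.77  0.13] M [-0.066  0.001 -0.05 ] op 0.0856 q [14.8 -1.6  6.1 97.6  0.   7.8]
335 [ 0.5032 -0.06    0.1547] circ 0.5036 -0.0597 0.0278 slope deg [0.58 0.16]
244 [ 0.5927 -0.1212  0.2361] circ 0.5933 -0.1215 0.0229 slope deg [ 1.57 -1.14]
```

View pics/t2.png

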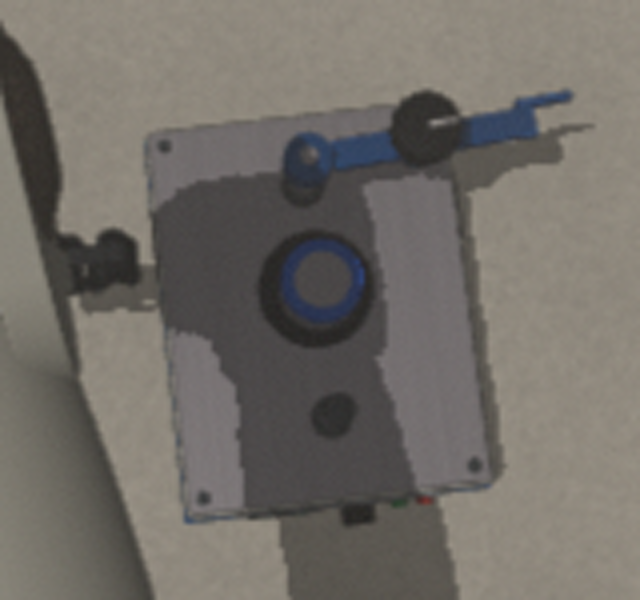

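The jar stands flat and centred in the nest: lid at crop (322,281), top at 0.1547 as expected. The bar hasn't moved, with the knob at (427,127). Next I'll straddle the bar at bar_push.

```bash
python3 -m handwheel '[[0,0,0,0,0,-6.8],[0,0,0,0,0,-6.8],[0,0,0,0,0,-6.8],[0,0,0,0,0,-6.8],[0,0,0,0,0,-6.8],[0,0,0,0,0,-6.8],[0,0,0,0,0,-6.8],[0,0,0,0,0,-6.8]]' -0.2 60
python3 -m handwheel '[[0,0,0,0,0,-6.8],[0,0,0,0,0,-6.8],[0,0,0,0,0,-6.8],[0,0,0,0,0,-6.8],[0,0,0,0,0,-6.8],[0,0,0,0,0,-6.1],[0,0,0,0,0,0],[0,0,0,0,0,0]]' 
python3 - <<'E'
from h import *
s(); to([.604,-.1734,.273],281.6)
E
```

```text
time: 11.58
ee_pos: [0.4821, 0.125, 0.2728]
tcp_rot: [-180.0, 0.0, -118.3]
wrist_force: [0.7, 0.7, -0.7]
opening: 0.034
time: 12.25
ee_pos: [0.4821, 0.125, 0.2726]
tcp_rot: [-180.0, 0.0, -78.7]
wrist_force: [-0.4, -0.5, -0.1]
opening: 0.034
t 12.25 p [0.4821 0.125  0.2726] rpy [-179.97    0.    -78.69] F [-0.37 -0.54 -0.08] M [0.033 0.024 0.008] op 0.034 q [ 14.5  -1.6   6.1  97.6  -0.  -86.8]
rot [-0.03  0.   -0.29] shift [ 0.3168 -0.0594 -0.0004]
```

```bash
python3 -m handwheel '[[0.0396,-0.0074,0,0,0,-0.3],[0.0396,-0.0074,0,0,0,0],[0.0396,-0.0074,0,0,0,0],[0.0396,-0.0074,0,0,0,0],[0.0396,-0.0074,0,0,0,0],[0.0396,-0.0074,0,0,0,0],[0.0396,-0.0074,0,0,0,0],[0.0396,-0.0074,0,0,0,0]]'
python3 -m handwheel '[[0,0,0,0,0,0],[0,0,0,0,0,0],[0,0,0,0,0,0],[0,0,0.02,0,0,0],[0,0,0.02,0,0,0],[0,0,0.02,0,0,0],[0,0,0,0,0,0],[0,0,0,0,0,0]]'
python3 - <<'E'
from h import *
s(); to([.604,-.1734,.190],281.6)
b=shot('scene')
cv2.imwrite('pics/s3.png',cv2.resize(b['img'][130:230,210:340,::-1],(780,600),interpolation=cv2.INTER_CUBIC))
E
```

```text
time: 12.92
ee_pos: [0.605, -0.1751, 0.2723]
tcp_rot: [-180.0, -0.0, -78.4]
wrist_force: [1.2, -0.2, -0.7]
opening: 0.0341
time: 13.58
ee_pos: [0.604, -0.1716, 0.2123]
tcp_rot: [180.0, 0.0, -78.2]
wrist_force: [0.3, 0.2, 0.5]
opening: 0.034
t 13.58 p [ 0.604  -0.1716  0.2123] rpy [ 1.7995e+02  3.0000e-02 -7.8170e+01] F [0.28 0.22 0.45] M [-0.05  -0.081 -0.011] op 0.034 q [ -15.9   15.4   18.    92.7    0.  -117.7]
rot [0.05 0.03 0.23] shift [0.0017 0.0004 0.0223]
```

View pics/s3.png

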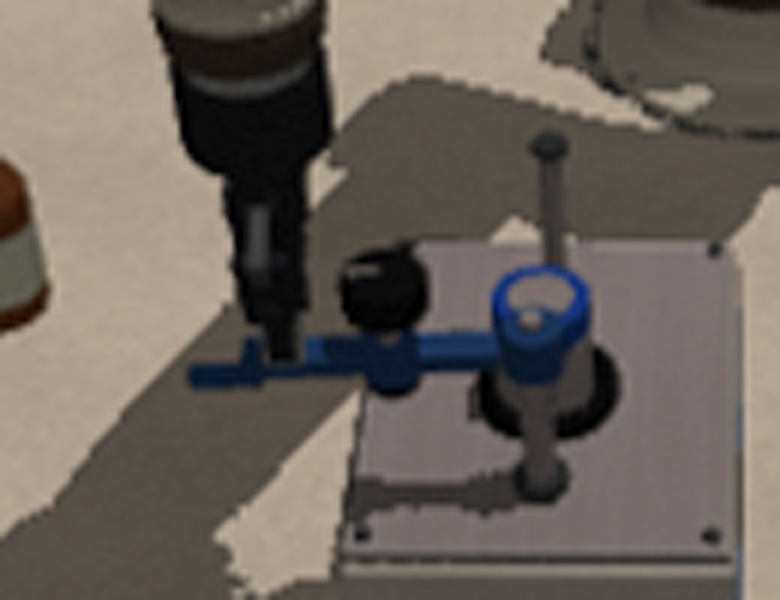

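The gripper straddles the bar between knob and hook, with the front finger at (283,350). Next: go down, pinch lightly and swing.

```bash
python3 -m handwheel '[[0,0,0.01,0,0,0],[0,0,0.012,0,0,0],[0,0,0,0,0,0],[0,0,0,0,0,0],[0,0,0,0,0,0],[0,0,0,0,0,0],[0,0,0,0,0,0],[0,0,0,0,0,0]]' -0.2 25
python3 -m handwheel '[[0,0,0,0,0,0],[0,0,0,0,0,0],[0,0,0,0,0,0],[0,0,0,0,0,0],[0,0,0,0,0,0],[0,0,0,0,0,0],[0,0,0,0,0,0],[0,0,0,0,0,0]]' -1 25
python3 -c "from h import *;s()"
python3 -m handwheel '[[-0.0002,0.0066,0,0,0,3],[-0.0002,0.0066,0,0,0,3],[-0.0002,0.0066,0,0,0,3],[-0.0002,0.0066,0,0,0,3],[0,0,0,0,0,0],[0,0,0,0,0,0],[0,0,0,0,0,0],[0,0,0,0,0,0]]'
python3 -c "from h import *;s()"
```

```text
time: 14.3
ee_pos: [0.6048, -0.173, 0.1905]
tcp_rot: [-180.0, -0.0, -78.2]
wrist_force: [0.7, -0.2, -0.5]
opening: 0.034
time: 14.97
ee_pos: [0.6046, -0.1731, 0.1904]
tcp_rot: [-180.0, -0.0, -78.2]
wrist_force: [-2.3, -1.9, 5.5]
opening: 0.0191
t 14.97 p [ 0.6046 -0.1731  0.1904] rpy [-1.7998e+02 -2.0000e-02 -7.8200e+01] F [-2.27 -1.89  5.53] M [-0.233  0.504  0.17 ] op 0.0191 q [ -16.    15.2   15.3   90.1   -0.  -117.8]
time: 15.63
ee_pos: [0.5782, -0.1761, 0.1904]
tcp_rot: [180.0, -0.1, -90.2]
wrist_force: [-4.8, -3.4, 6.7]
opening: 0.0193
t 15.63 p [ 0.5782 -0.1761  0.1904] rpy [ 1.7999e+02 -6.0000e-02 -9.0160e+01] F [-4.76 -3.4   6.68] M [-0.712  0.98   0.351] op 0.0193 q [-1.690e+01  1.170e+01  1.120e+01  8.950e+01 -1.000e-01 -1.067e+02]
```

```bash
python3 -m handwheel '[[-0.0002,0.0067,0,0,0,3],[-0.0007,0.0133,0,0,0,6],[-0.0007,0.0133,0,0,0,6],[-0.0007,0.0133,0,0,0,6],[-0.0007,0.0133,0,0,0,6],[-0.0007,0.0133,0,0,0,6],[-0.0002,0.0067,0,0,0,3],[0,0,0,0,0,0]]'
python3 -c "from h import *;s()"
python3 -m handwheel '[[-0.0002,0.0067,0,0,0,3],[-0.0007,0.0133,0,0,0,6],[-0.0007,0.0133,0,0,0,6],[-0.0007,0.0133,0,0,0,6],[-0.0007,0.0133,0,0,0,6],[-0.0007,0.0133,0,0,0,6],[-0.0002,0.0067,0,0,0,3],[0,0,0,0,0,0]]'
python3 -c "from h import *;s()"
```

```text
time: 16.3
ee_pos: [0.5016, -0.1515, 0.1903]
tcp_rot: [180.0, -0.2, -126.4]
wrist_force: [-11.2, -8.8, 6.6]
opening: 0.0193
t 16.3 p [ 0.5016 -0.1515  0.1903] rpy [ 179.97   -0.21 -126.4 ] F [-11.19  -8.8    6.62] M [-1.68   2.234  0.25 ] op 0.0193 q [-16.7   0.7  -0.8  88.6  -0.2 -70.3]
time: 16.97
ee_pos: [0.4545, -0.0865, 0.1902]
tcp_rot: [180.0, -0.3, -162.4]
wrist_force: [-21.4, -6.7, 12.6]
opening: 0.0189
t 16.97 p [ 0.4545 -0.0865  0.1902] rpy [ 179.96   -0.34 -162.35] F [-21.35  -6.67  12.56] M [-0.959  4.125 -0.059] op 0.0189 q [-10.7  -7.5  -8.6  89.2  -0.1 -28.4]
```

```bash
python3 -m handwheel '[[0.0015,0,0,0,0,0],[-0.0001,0.0045,0,0,0,2],[-0.0001,0.0045,0,0,0,2],[-0.0001,0.0045,0,0,0,2],[0,0.0022,0,0,0,1],[0,0,0,0,0,0],[0,0,0,0,0,0],[0,0,0,0,0,0]]'
python3 -c "from h import *;s()"
```

```text
time: 17.63
ee_pos: [0.4506, -0.072, 0.1902]
tcp_rot: [179.9, -0.2, -169.2]
wrist_force: [-14.2, -1.6, 11.4]
opening: 0.0196
t 17.63 p [ 0.4506 -0.072   0.1902] rpy [ 179.95   -0.2  -169.15] F [-14.17  -1.61  11.36] M [-0.098  2.811  0.004] op 0.0196 q [ -9.1  -8.4  -9.4  89.2  -0.  -19.9]
```

Still about 4° short, so I'll go on in small steps and watch the sideways force.

```bash
python3 -m handwheel '[[0.001,0.0022,0,0,0,1],[0,0,0,0,0,0],[0,0.0022,0,0,0,1],[0,0,0,0,0,0],[0,0,0,0,0,0],[0,0,0,0,0,0],[0,0,0,0,0,0],[0,0,0,0,0,0]]'
python3 -c "from h import *;s()"
python3 -m handwheel '[[0,0.0011,0,0,0,0.5],[0,0,0,0,0,0],[0,0.0011,0,0,0,0.5],[0,0,0,0,0,0],[0,0.0011,0,0,0,0.5],[0,0,0,0,0,0],[0,0,0,0,0,0],[0,0,0,0,0,0]]'
python3 -c "from h import *;s()"
```

```text
time: 18.3
ee_pos: [0.4498, -0.0678, 0.1903]
tcp_rot: [180.0, -0.1, -171.1]
wrist_force: [-8.5, -0.2, 8.0]
opening: 0.0192
t 18.3 p [ 0.4498 -0.0678  0.1903] rpy [ 1.7995e+02 -9.0000e-02 -1.7114e+02] F [-8.55 -0.2   7.98] M [0.076 1.691 0.15 ] op 0.0192 q [ -8.6  -8.7  -9.7  89.1   0.  -17.4]
time: 18.97
ee_pos: [0.4493, -0.0646, 0.1903]
tcp_rot: [180.0, -0.1, -172.6]
wrist_force: [-7.8, -0.1, 9.0]
opening: 0.0192
t 18.97 p [ 0.4493 -0.0646  0.1903] rpy [ 1.7997e+02 -9.0000e-02 -1.7264e+02] F [-7.75 -0.11  9.04] M [-0.07  1.64  0.14] op 0.0192 q [ -8.2  -8.9  -9.8  89.1   0.  -15.5]
```

```bash
for i in 1 2; do python3 -m handwheel '[[0,0.0011,0,0,0,0.5],[0,0,0,0,0,0],[0,0.0011,0,0,0,0.5],[0,0,0,0,0,0],[0,0,0,0,0,0],[0,0,0,0,0,0],[0,0,0,0,0,0],[0,0,0,0,0,0]]' >/dev/null
python3 -c "from h import *;s()"; done
```

```text
t 19.63 p [ 0.4494 -0.0642  0.1903] rpy [-1.7978e+02 -8.0000e-02 -1.7369e+02] F [ -6.13 -12.58   6.2 ] M [-2.441  1.281  0.477] op 0.0191 q [ -8.   -8.9  -9.9  89.1  -0.2 -14.3]
t 20.3 p [ 0.4496 -0.0639  0.1903] rpy [-1.7952e+02 -7.0000e-02 -1.7476e+02] F [ -3.94 -24.59   4.85] M [-5.02   0.884  0.681] op 0.0191 q [ -7.8  -9.   -9.9  89.   -0.5 -13. ]
```

The bar is at its stop: the force rose to 25 N while y held at -0.064. I'll unload, open, lift and look at the knob.

```bash
python3 -m handwheel '[[0,-0.001,0,0,0,-0.5],[0,-0.0008,0,0,0,-0.5],[0,0,0,0,0,0],[0,0,0,0,0,0],[0,0,0,0,0,0],[0,0,0,0,0,0],[0,0,0,0,0,0],[0,0,0,0,0,0]]'
python3 -c "from h import *;s()"
python3 -m handwheel '[[0,0,0,0,0,0],[0,0,0,0,0,0],[0,0,0,0,0,0],[0,0,-0.02,0,0,0],[0,0,-0.03,0,0,0],[0,0,-0.03,0,0,0],[0,0,-0.02,0,0,0],[0,0.02,0,0,0,0]]' -0.2
python3 -m handwheel '[[0,0.04,0,0,0,0],[0,0.04,0,0,0,0],[0,0.04,0,0,0,0],[0,0.04,0,0,0,0],[0,0.02,0,0,0,0],[0,0,0,0,0,0],[0,0,0,0,0,0],[0,0,0,0,0,0]]' 0.5
python3 - <<'E'
from h import *
s()
a=shot('top');b=shot('scene')
for c in (a,b):
    P=cloud(c).reshape(-1,3)
    for cc,r,l,h in (((.504,-.058),.035,.229,.242),((.5783,-.048),.025,.193,.206)):
        m=(np.hypot(P[:,0]-cc[0],P[:,1]-cc[1])<r)&(P[:,2]>l)&(P[:,2]<h); Q=P[m]
        print(len(Q),Q.mean(0).round(4),cv2.minEnclosingCircle(Q[:,:2].astype(np.float32)))
i1=cv2.resize(a['img'][160:280,290:390],None,fx=4,fy=4,interpolation=cv2.INTER_CUBIC)
i2=cv2.resize(b['img'][140:260,230:330],None,fx=4,fy=4,interpolation=cv2.INTER_CUBIC)
cv2.imwrite('pics/bar.png',np.hstack([i1,i2])[:,:,::-1])
E
```

```text
time: 20.97
ee_pos: [0.4496, -0.0641, 0.1903]
tcp_rot: [-179.7, -0.1, -173.7]
wrist_force: [-5.7, -13.9, 5.3]
opening: 0.0191
t 20.97 p [ 0.4496 -0.0641  0.1903] rpy [-1.7974e+02 -7.0000e-02 -1.7372e+02] F [ -5.66 -13.94   5.26] M [-2.888  1.063  0.247] op 0.0191 q [ -8.   -8.9  -9.9  89.1  -0.3 -14.2]
time: 21.63
ee_pos: [0.4489, -0.0435, 0.2938]
tcp_rot: [-179.9, 0.3, -173.8]
wrist_force: [1.4, 0.8, 0.1]
opening: 0.0338
time: 22.3
ee_pos: [0.4279, 0.1364, 0.2898]
tcp_rot: [-180.0, -0.0, -173.7]
wrist_force: [-1.2, -0.1, 0.4]
opening: 0.0641
t 22.3 p [0.4279 0.1364 0.2898] rpy [-1.8000e+02 -2.0000e-02 -1.7366e+02] F [-1.22 -0.09  0.37] M [ 0.021 -0.027 -0.011] op 0.0641 q [ 17.7  -7.6   2.4 100.    0.   11.3]
250 [ 0.5043 -0.0578  0.236 ] ((0.5046360492706299, -0.05817834287881851), 0.022974245250225067)
126 [ 0.5782 -0.0476  0.1981] ((0.5780084133148193, -0.04830978065729141), 0.016848817467689514)
107 [ 0.5071 -0.0563  0.2354] ((0.5049712061882019, -0.056615378707647324), 0.02284887433052063)
59 [ 0.5802 -0.0468  0.1982] ((0.57840496301651, -0.0486794039607048), 0.017279310151934624)
```

View pics/bar.png

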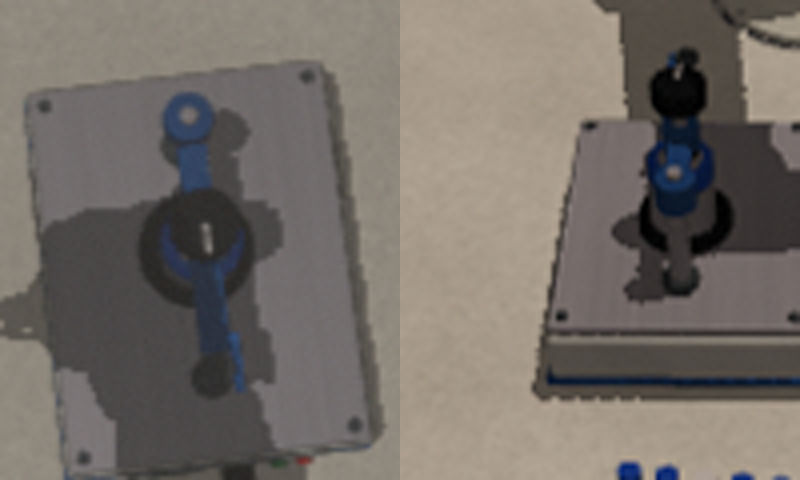

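The bar is over the nest with its hook at the latch post, (238,360) beside (210,375). The knob centre is at (205,225), about (0.5045, -0.058) in world, with its index line along the bar. Now move over the knob.

```bash
python3 -c "
from h import *
to([.5045,-.058,.2905],187)"

```

```text
rot [-0.   -0.   -0.76] shift [-0.0523 -0.2016 -0.0005]
```

```bash
python3 -m handwheel '[[0,0,0,0,0,-0.7],[-0.0087,-0.0336,0,0,0,0],[-0.0087,-0.0336,0,0,0,0],[-0.0087,-0.0336,0,0,0,0],[-0.0087,-0.0336,0,0,0,0],[-0.0087,-0.0336,0,0,0,0],[-0.0087,-0.0336,0,0,0,0],[0,0,0,0,0,0]]' 0.5
python3 -m handwheel '[[0,0,0,0,0,0],[0,0,0,0,0,0],[0,0,0,0,0,0],[0,0,0.02,0,0,0],[0,0,0.02,0,0,0],[0,0,0.02,0,0,0],[0,0,0.008,0,0,0],[0,0,0,0,0,0]]'
python3 -c "
from h import *
s();to([.5045,-.058,.2225],187)"

```

```text
time: 23.07
ee_pos: [0.5054, -0.0625, 0.289]
tcp_rot: [-179.9, -0.0, -173.3]
wrist_force: [0.9, -0.2, 0.4]
opening: 0.064
time: 23.73
ee_pos: [0.5033, -0.0563, 0.2205]
tcp_rot: [180.0, -0.1, -172.9]
wrist_force: [-0.3, 1.2, -0.2]
opening: 0.064
t 23.73 p [ 0.5033 -0.0563  0.2205] rpy [ 1.7996e+02 -1.4000e-01 -1.7291e+02] F [-0.25  1.21 -0.16] M [-0.038  0.052  0.002] op 0.064 q [ -6.4  -1.3   0.5  92.    0.  -13.5]
rot [ 0.04 -0.14  0.09] shift [-0.001  -0.0018 -0.002 ]
```

```bash
python3 -m handwheel '[[-0.0014,-0.0005,-0.002,0,0,0],[0,0,0,0,0,0],[0,0,0,0,0,0],[0,0,0,0,0,0],[0,0,0,0,0,0],[0,0,0,0,0,0],[0,0,0,0,0,0],[0,0,0,0,0,0]]' - 40
python3 -c "from h import *;s()"
python3 -m handwheel '[[0,0,0,0,0,0],[0,0,0,0,0,0],[0,0,0,0,0,0],[0,0,0,0,0,0],[0,0,0,0,0,0],[0,0,0,0,0,0],[0,0,0,0,0,0],[0,0,0,0,0,0]]' -1 40
python3 -c "from h import *;s()"
```

```text
time: 24.4
ee_pos: [0.5057, -0.0576, 0.224]
tcp_rot: [180.0, -0.0, -173.0]
wrist_force: [-0.1, 0.6, -0.5]
opening: 0.0641
t 24.4 p [ 0.5057 -0.0576  0.224 ] rpy [ 180.   -0. -173.] F [-0.07  0.6  -0.49] M [ 0.008 -0.032  0.002] op 0.0641 q [ -6.5  -1.1   1.1  92.2  -0.  -13.5]
time: 25.07
ee_pos: [0.5057, -0.0575, 0.2243]
tcp_rot: [-180.0, 0.0, -173.0]
wrist_force: [-1.2, 0.7, 4.6]
opening: 0.0428
t 25.07 p [ 0.5057 -0.0575  0.2243] rpy [-1.8000e+02  2.0000e-02 -1.7299e+02] F [-1.17  0.73  4.62] M [0.128 0.322 0.154] op 0.0428 q [ -6.5  -1.1   1.2  92.2   0.  -13.5]
```

```bash
python3 -m handwheel '[[0,0,0,0,0,0],[0,0,0,0,0,0],[0,0,0.0001,0,0,2],[0,0,0.0001,0,0,2],[0,0,0.0001,0,0,2],[0,0,0.0001,0,0,2],[0,0,0.0001,0,0,2],[0,0,0.0001,0,0,2]]' -1 90
python3 -c "from h import *;s()"
python3 -m handwheel '[[0,0,0.0001,0,0,2],[0,0,0.0001,0,0,2],[0,0,0.0001,0,0,2],[0,0,0.0001,0,0,2],[0,0,0.0001,0,0,1],[0,0,0.0001,0,0,1],[0,0,0,0,0,1],[0,0,0,0,0,1]]'
python3 -c "from h import *;s()"
```

```text
time: 25.73
ee_pos: [0.5057, -0.0575, 0.224]
tcp_rot: [-180.0, 0.0, 174.9]
wrist_force: [-2.5, -0.3, 7.8]
opening: 0.0417
t 25.73 p [ 0.5057 -0.0575  0.224 ] rpy [-1.7999e+02  4.0000e-02  1.7493e+02] F [-2.46 -0.3   7.81] M [0.038 0.526 0.346] op 0.0417 q [-6.5 -1.1  1.1 92.2 -0.  -1.4]
time: 26.4
ee_pos: [0.5056, -0.058, 0.2234]
tcp_rot: [-179.9, 0.0, 163.0]
wrist_force: [-3.2, -1.6, 7.4]
opening: 0.0413
t 26.4 p [ 0.5056 -0.058   0.2234] rpy [-1.7994e+02  5.0000e-02  1.6295e+02] F [-3.18 -1.57  7.41] M [-0.56   0.618  0.384] op 0.0413 q [-6.5 -1.1  1.  92.1 -0.1 10.5]
```

```bash
cat > m.py <<'E'
from h import *
o=monitor.get_obs(); y=o['tcp_rot'][2]; a=(-173.0-y)%360; F=o['wrist_force'];p=o['ee_pos']
l='%.2f ang %.2f Mz %.3f F %.1f %.1f %.1f p %.4f %.4f %.4f rp %.2f %.2f op %.4f q6 %.1f'%(o['time'],a,o['torque'][2],*F,*p,o['tcp_rot'][0],o['tcp_rot'][1],o['opening'],o['q'][5]); print(l); open('log','a').write(l+'\n')
E
for i in 1 2 3 4; do python3 -m handwheel '[[0,0,0.00004,0,0,0.75],[0,0,0.00004,0,0,0.75],[0,0,0.00004,0,0,0.75],[0,0,0.00004,0,0,0.75],[0,0,0.00004,0,0,0.75],[0,0,0.00004,0,0,0.75],[0,0,0.00004,0,0,0.75],[0,0,0.00004,0,0,0.75]]' >/dev/null; python3 m.py; done
```

```text
27.07 ang 30.04 Mz 0.296 F -3.4 -4.2 9.0 p 0.5055 -0.0582 0.2231 rp -179.92 0.05 op 0.0418 q6 16.5
27.73 ang 36.05 Mz 0.387 F -4.2 -5.2 8.0 p 0.5054 -0.0584 0.2228 rp -179.89 0.06 op 0.0415 q6 22.5
28.40 ang 42.06 Mz 0.379 F -4.9 -5.7 8.5 p 0.5052 -0.0586 0.2225 rp -179.87 0.08 op 0.0416 q6 28.5
29.07 ang 48.07 Mz 0.411 F -6.3 -6.6 8.6 p 0.5050 -0.0588 0.2222 rp -179.84 0.09 op 0.0418 q6 34.5
```

```bash
for i in 1 2 3 4; do python3 -m handwheel '[[0,0,0.00004,0,0,0.75],[0,0,0.00004,0,0,0.75],[0,0,0.00004,0,0,0.75],[0,0,0.00004,0,0,0.75],[0,0,0.00004,0,0,0.75],[0,0,0.00004,0,0,0.75],[0,0,0.00004,0,0,0.75],[0,0,0.00004,0,0,0.75]]' >/dev/null; python3 m.py; done
```

```text
29.73 ang 54.08 Mz 0.459 F -7.0 -8.2 9.5 p 0.5049 -0.0590 0.2219 rp -179.83 0.11 op 0.0417 q6 40.5
30.40 ang 60.08 Mz 0.430 F -8.5 -8.1 9.7 p 0.5047 -0.0591 0.2215 rp -179.81 0.12 op 0.0413 q6 46.5
31.07 ang 66.09 Mz 0.439 F -9.5 -8.9 11.4 p 0.5045 -0.0592 0.2212 rp -179.80 0.14 op 0.0413 q6 52.5
31.73 ang 72.09 Mz 0.379 F -10.3 -10.1 12.1 p 0.5042 -0.0593 0.2209 rp -179.78 0.16 op 0.0416 q6 58.5
```

```bash
python3 -m handwheel '[[0,-0.0005,0,0,0,0.75],[0,-0.0004,0,0,0,0.75],[0,0,0,0,0,0.75],[0,0,0.00004,0,0,0.75],[0,0,0.00004,0,0,0.75],[0,0,0.00004,0,0,0.75],[0,0,0.00004,0,0,0.75],[0,0,0.00004,0,0,0.75]]' >/dev/null; python3 m.py
for i in 1 2 3; do python3 -m handwheel '[[0,0,0.00004,0,0,0.75],[0,0,0.00004,0,0,0.75],[0,0,0.00004,0,0,0.75],[0,0,0.00004,0,0,0.75],[0,0,0.00004,0,0,0.75],[0,0,0.00004,0,0,0.75],[0,0,0.00004,0,0,0.75],[0,0,0.00004,0,0,0.75]]' >/dev/null; python3 m.py; done
```

```text
32.40 ang 78.09 Mz 0.398 F -7.6 -8.2 9.0 p 0.5039 -0.0594 0.2207 rp -179.86 0.17 op 0.0417 q6 64.5
33.07 ang 84.09 Mz 0.413 F -9.1 -9.5 9.2 p 0.5037 -0.0595 0.2203 rp -179.85 0.18 op 0.0414 q6 70.5
33.73 ang 90.09 Mz 0.390 F -10.9 -9.0 10.8 p 0.5034 -0.0595 0.2200 rp -179.84 0.19 op 0.0418 q6 76.5
34.40 ang 96.09 Mz 0.447 F -11.6 -8.4 12.2 p 0.5032 -0.0595 0.2197 rp -179.84 0.21 op 0.0414 q6 82.5
```

```bash
python3 -m handwheel '[[-0.0003,-0.0005,0,0,0,0.75],[0,-0.0005,0,0,0,0.75],[0,0,0,0,0,0.75],[0,0,0.00004,0,0,0.75],[0,0,0.00004,0,0,0.75],[0,0,0.00004,0,0,0.75],[0,0,0.00004,0,0,0.75],[0,0,0.00004,0,0,0.75]]' >/dev/null; python3 m.py
for i in 1 2; do python3 -m handwheel '[[0,0,0.00004,0,0,0.75],[0,0,0.00004,0,0,0.75],[0,0,0.00004,0,0,0.75],[0,0,0.00004,0,0,0.75],[0,0,0.00004,0,0,0.75],[0,0,0.00004,0,0,0.75],[0,0,0.00004,0,0,0.75],[0,0,0.00004,0,0,0.75]]' >/dev/null; python3 m.py; done
```

```text
35.07 ang 102.08 Mz 0.409 F -9.4 -7.7 9.1 p 0.5027 -0.0595 0.2194 rp -179.92 0.19 op 0.0414 q6 88.4
35.73 ang 108.08 Mz 0.428 F -10.3 -7.6 9.9 p 0.5025 -0.0595 0.2191 rp -179.91 0.19 op 0.0417 q6 94.4
36.40 ang 114.08 Mz 0.395 F -11.1 -7.1 10.3 p 0.5023 -0.0594 0.2188 rp -179.90 0.20 op 0.0416 q6 100.4
```

```bash
python3 -m handwheel '[[0.0001,-0.0004,0,0,0,0.75],[0,-0.0004,0,0,0,0.75],[0,0,0,0,0,0.75],[0,0,0.00004,0,0,0.75],[0,0,0.00004,0,0,0.75],[0,0,0.00004,0,0,0.75],[0,0,0.00004,0,0,0.75],[0,0,0.00004,0,0,0.75]]' >/dev/null; python3 m.py
for i in 1 2; do python3 -m handwheel '[[0,0,0.00004,0,0,0.75],[0,0,0.00004,0,0,0.75],[0,0,0.00004,0,0,0.75],[0,0,0.00004,0,0,0.75],[0,0,0.00004,0,0,0.75],[0,0,0.00004,0,0,0.75],[0,0,0.00004,0,0,0.75],[0,0,0.00004,0,0,0.75]]' >/dev/null; python3 m.py; done
```

```text
37.07 ang 120.08 Mz 0.369 F -9.2 -8.4 9.6 p 0.5019 -0.0593 0.2186 rp -179.97 0.21 op 0.0416 q6 106.5
37.73 ang 126.08 Mz 0.400 F -11.3 -6.9 10.0 p 0.5018 -0.0592 0.2182 rp -179.97 0.21 op 0.0414 q6 112.5
38.40 ang 132.07 Mz 0.398 F -12.3 -6.4 11.6 p 0.5016 -0.0590 0.2180 rp -179.97 0.21 op 0.0418 q6 118.5
```

```bash
for i in 1 2 3; do python3 -m handwheel '[[0,0,0.00003,0,0,0.75],[0,0,0.00003,0,0,0.75],[0,0,0.00003,0,0,0.75],[0,0,0.00004,0,0,0.75],[0,0,0.00004,0,0,0.75],[0,0,0.00004,0,0,0.75],[0,0,0.00004,0,0,0.75],[0,0,0.00004,0,0,0.75]]' >/dev/null; python3 m.py; done
```

```text
39.07 ang 138.07 Mz 0.479 F -12.7 -6.5 12.9 p 0.5014 -0.0589 0.2179 rp -179.97 0.20 op 0.0415 q6 124.5
39.73 ang 144.06 Mz 0.443 F -14.7 -5.2 13.6 p 0.5012 -0.0587 0.2177 rp -179.97 0.20 op 0.0413 q6 130.4
40.40 ang 150.05 Mz 0.474 F -15.1 -3.6 15.6 p 0.5011 -0.0585 0.2175 rp -179.97 0.19 op 0.0416 q6 136.4
```

```bash
cat > m2.py <<'E'
from h import *
v=[monitor.get_obs()['torque'][2]]
for i in range(3): cams.camera('scene'); v.append(monitor.get_obs()['torque'][2])
print('avg',np.round(np.mean(v),3),np.round(v,3))
E
python3 -m handwheel '[[-0.0008,-0.0006,-0.0003,0,0,0],[0,0,0,0,0,0.75],[0,0,0.00003,0,0,0.75],[0,0,0.00003,0,0,0.75],[0,0,0.00003,0,0,0.75],[0,0,0.00003,0,0,0.75],[0,0,0.00003,0,0,0.75],[0,0,0.00003,0,0,0.75]]' >/dev/null; python3 m.py;python3 m2.py
for i in 1 2; do python3 -m handwheel '[[0,0,0.00002,0,0,0.75],[0,0,0.00002,0,0,0.75],[0,0,0.00002,0,0,0.75],[0,0,0.00002,0,0,0.75],[0,0,0.00002,0,0,0.75],[0,0,0.00002,0,0,0.75],[0,0,0.00002,0,0,0.75],[0,0,0.00002,0,0,0.75]]' >/dev/null; python3 m.py;python3 m2.py; done
```

```text
41.07 ang 155.28 Mz 0.559 F -11.5 -2.3 12.3 p 0.5008 -0.0584 0.2175 rp 179.99 0.12 op 0.0415 q6 141.7
avg 0.49 [0.559 0.514 0.462 0.427]
41.88 ang 161.27 Mz 0.567 F -12.3 -1.5 12.8 p 0.5007 -0.0582 0.2173 rp -179.99 0.12 op 0.0416 q6 147.7
avg 0.486 [0.567 0.481 0.469 0.426]
42.70 ang 167.26 Mz 0.572 F -11.5 -0.1 13.9 p 0.5006 -0.0580 0.2172 rp -179.98 0.12 op 0.0415 q6 153.7
avg 0.517 [0.572 0.547 0.487 0.46 ]
```

```bash
python3 - <<'E'
import numpy as np,re
from scipy.optimize import least_squares
D=np.array([[float(x) for x in re.findall(r'ang (\S+) Mz (\S+)',l)[0]] for l in open('log')])
a,m=D.T; print('base<=126',m[a<127].mean(),m[a<127].std())
for k in (.0055851,None):
    f=lambda x:x[0]+(k if k else x[2]*.01)*np.maximum(a-x[1],0)-m
    r=least_squares(f,[.4,130,.5][:2 if k else 3]); s=np.sqrt(2*r.cost/(len(a)-len(r.x)))
    print(r.x,np.sqrt(np.diag(np.linalg.inv(r.jac.T@r.jac)))*s,s)
E
```

```text
base<=126 0.4017058823529412 0.03611544350434549
[  0.4015    132.2237068] [0.00825811 2.95719428] 0.03503620576942282
[  0.40170588 130.15685499   0.49653097] [0.00863731 5.57449064 0.11545996] 0.03561255909812651
```

```bash
for i in 1 2; do python3 -m handwheel '[[0,0,0.00002,0,0,0.61],[0,0,0.00002,0,0,0.61],[0,0,0.00002,0,0,0.61],[0,0,0.00002,0,0,0.61],[0,0,0.00002,0,0,0.61],[0,0,0.00002,0,0,0.61],[0,0,0.00002,0,0,0.61],[0,0,0.00002,0,0,0.61]]' >/dev/null; python3 m.py; done
python3 - <<'E'
import numpy as np,re
from scipy.optimize import least_squares
D=np.array([[float(x) for x in re.findall(r'ang (\S+) Mz (\S+)',l)[0]] for l in open('log')])
a,m=D.T
for k in (.0055851,None):
    f=lambda x:x[0]+(k if k else x[2]*.01)*np.maximum(a-x[1],0)-m
    r=least_squares(f,[.4,130,.5][:2 if k else 3]); s=np.sqrt(2*r.cost/(len(a)-len(r.x)))
    print(r.x,np.sqrt(np.diag(np.linalg.inv(r.jac.T@r.jac)))*s)
E
```

```text
43.52 ang 172.13 Mz 0.565 F -12.8 0.9 14.1 p 0.5006 -0.0578 0.2171 rp -179.97 0.12 op 0.0414 q6 158.5
44.18 ang 177.00 Mz 0.606 F -12.0 1.8 14.7 p 0.5006 -0.0576 0.2170 rp -179.96 0.11 op 0.0414 q6 163.4
[  0.4015     134.57283022] [0.00850276 2.74454783]
[  0.40170588 127.84780716   0.42490598] [0.0084448  6.13315197 0.07939654]
```

```bash
python3 -m handwheel '[[0,0,0.00002,0,0,0.7],[0,0,0.00002,0,0,0.7],[0,0,0.00002,0,0,0.6],[-0.0005,0,-0.0005,0,0,0],[-0.0005,0,-0.0005,0,0,0],[0,0,0,0,0,0],[0,0,0,0,0,0],[0,0,0,0,0,0]]' >/dev/null; python3 m.py
python3 -m handwheel '[[0,0,0,0,0,0],[0,0,0,0,0,0],[0,0,0,0,0,0],[0,0,0,0,0,0],[0,0,0,0,0,0],[0,0,-0.01,0,0,0],[0,0,-0.02,0,0,0],[0,0,-0.03,0,0,0]]' 0.5
python3 -m handwheel '[[0,0,-0.03,0,0,0],[0,-0.03,0,0,0,0],[0,-0.04,0,0,0,0],[0,-0.04,0,0,0,0],[0,-0.04,0,0,0,0],[0,-0.04,0,0,0,0],[0,-0.01,0,0,0,0],[0,0,0,0,0,0]]'
python3 - <<'E'
from h import *
s()
a=shot('top');b=shot('scene')
P=cloud(a).reshape(-1,3)
for cc,r,l,h in (((.504,-.058),.035,.217,.242),((.5783,-.048),.025,.193,.206)):
    m=(np.hypot(P[:,0]-cc[0],P[:,1]-cc[1])<r)&(P[:,2]>l)&(P[:,2]<h); Q=P[m]
    print(len(Q),Q.mean(0).round(4),cv2.minEnclosingCircle(Q[:,:2].astype(np.float32)))
i1=cv2.resize(a['img'][160:280,290:390],None,fx=4,fy=4,interpolation=cv2.INTER_CUBIC)
i2=cv2.resize(b['img'][140:260,230:330],None,fx=4,fy=4,interpolation=cv2.INTER_CUBIC)
cv2.imwrite('pics/fin.png',np.hstack([i1,i2])[:,:,::-1])
E
```

```text
44.85 ang 178.96 Mz 0.557 F -7.2 4.0 7.1 p 0.5003 -0.0576 0.2171 rp -179.94 0.08 op 0.0415 q6 165.4
time: 45.52
ee_pos: [0.5004, -0.058, 0.2762]
tcp_rot: [-180.0, 0.2, 8.0]
wrist_force: [-0.1, -0.2, -0.4]
opening: 0.0644
time: 46.18
ee_pos: [0.479, 0.1019, 0.3082]
tcp_rot: [-178.3, -0.0, 11.1]
wrist_force: [-0.2, -0.5, -0.2]
opening: 0.064
t 46.18 p [0.479  0.1019 0.3082] rpy [-1.7833e+02 -1.0000e-02  1.1150e+01] F [-0.18 -0.54 -0.19] M [-0.039 -0.047  0.062] op 0.064 q [ 11.1  -1.5  10.2 101.7   1.7 180. ]
251 [ 0.504  -0.0579  0.2281] ((0.5046718120574951, -0.0575539730489254), 0.023307813331484795)
125 [ 0.5782 -0.0478  0.1981] ((0.5759915113449097, -0.04822525754570961), 0.0186871699988842)
```

View pics/fin.png

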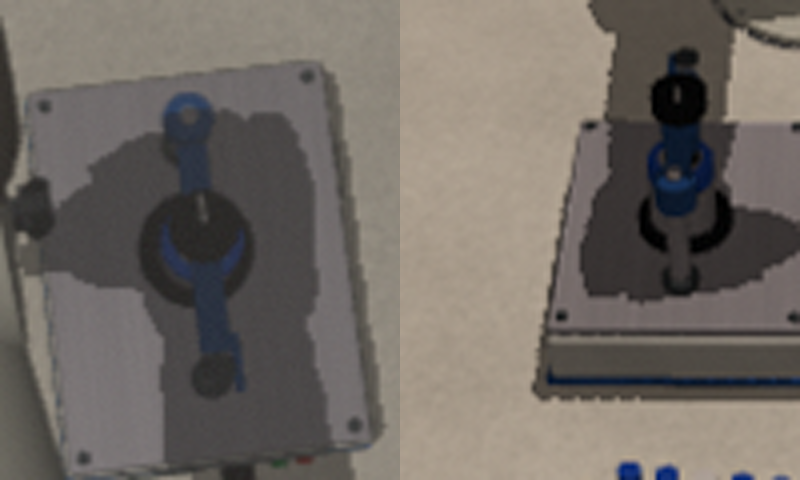

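The final view shows the index line turned to point away from the bar, at (202,208), where it was (207,240). The bar is still at the latch and the jar is seated. I'll measure the index angle against the tool's turn, since the knob's drop of 7.9 mm is a little short.

```bash
python3 - <<'E'
from h import *
a=load('top'); K=np.array([[a['fx'],0,a['cx']],[0,a['fy'],a['cy']],[0,0,1.]])
def pr(p): return cv2.projectPoints(np.array(p,float).reshape(-1,3),a['rvec'],a['tvec'],K,None)[0].reshape(-1,2)
for fn,z,x0 in (('pics/bar.png',.2348,0),('pics/fin.png',.2270,0)):
    I=cv2.imread(fn)[:480,:400].astype(int).sum(-1)
    c=(pr([.504,-.0585,z])[0]-[290,160])*4+1.5
    v,u=np.mgrid[0:480,0:400]; r=np.hypot(u-c[0],v-c[1])
    w=np.where(r<26,np.maximum(I-np.median(I[r<26])-60,0),0).astype(float)
    print(fn,'c',c.round(1),'n',(w>0).sum(),'cent',(w*u).sum()/w.sum(),(w*v).sum()/w.sum())
    pts=[world(a,290+(uu-1.5)/4,160+(vv-1.5)/4,z=z)[:2] for vv,uu in zip(*np.where(w>0))]
    ww=w[w>0]; pts=np.array(pts); m=(ww[:,None]*pts).sum(0)/ww.sum(); C=np.cov(pts.T,aweights=ww); e=np.linalg.eigh(C)[1][:,1]
    print('centroid',m.round(4),'axis deg',np.degrees(np.arctan2(e[1],e[0]))%180,'radial deg',np.degrees(np.arctan2(m[1]+.0585,m[0]-.504)),'len',np.ptp(pts@e))
E
cp top.npz top_fin.npz
```

```text
pics/bar.png c [206.5 223.2] n 286 cent 206.8455648926237 236.78361344537817
centroid [ 0.4955 -0.0588] axis deg 8.815450350730174 radial deg -177.83804857661676 len 0.01727420524601797
pics/fin.png c [205.9 224.7] n 128 cent 202.40388349514564 209.27495145631067
centroid [ 0.5138 -0.0562] axis deg 11.614303016661268 radial deg 13.474061800824556 len 0.013940910227313807
```

```bash
python3 -m handwheel '[[0,0,0,0,0,-5],[0,0,0,0,0,-5],[0,0,0,0,0,-5],[0,0,0,0,0,-5],[0,0,0,0,0,0],[0,0,0,0,0,0],[0,0,0,0,0,0],[0,0,0,0,0,0]]'
python3 - <<'E'
from h import *
s()
a=shot('top'); P=cloud(a)
for n,(u,v) in dict(wjar=(219,195),red=(216,128),beaker=(461,204),amber=(478,270)).items(): print(n,np.round(P[v,u],3))
Q=P.reshape(-1,3); m=(np.hypot(Q[:,0]-.504,Q[:,1]+.0585)<.032)&(Q[:,2]>.145)&(Q[:,2]<.165); Q=Q[m]
A=np.c_[Q[:,:2]-[.504,-.0585],np.ones(len(Q))]; print('lid',len(Q),Q.mean(0).round(4),np.degrees(np.linalg.lstsq(A,Q[:,2],rcond=None)[0][:2]).round(2))
order.job_done()
E
```

```text
time: 46.95
ee_pos: [0.4792, 0.1007, 0.3076]
tcp_rot: [-178.4, -0.6, 30.9]
wrist_force: [0.1, 0.4, 0.2]
opening: 0.0638
t 46.95 p [0.4792 0.1007 0.3076] rpy [-178.43   -0.55   30.89] F [0.07 0.39 0.25] M [-0.022  0.011 -0.012] op 0.0638 q [ 11.   -1.5  10.1 101.6   1.7 160.1]
wjar [0.46  0.129 0.771]
red [0.758 0.292 0.132]
beaker [ 0.576 -0.43   0.001]
amber [ 0.378 -0.433  0.122]
lid 77 [ 0.4935 -0.056   0.1541] [ 3.72 -0.91]
the job is handed in; nothing more can be done
```

The blue jar is loaded in the nest, the bar is at its stop, and the knob is clamped about 44° past the bite. I handed the job in at about 47 s, with the gripper clear of everything.

- **Jar:** It touched down at the height expected for the nest floor. Seen from above after release, it stood flat and centred (tilt about 0.6°).
- **Bar:** I swung it until it hit its stop, where the side force rose to about 25 N. In the last picture the hook is still at the latch post and the knob is centred over the nest.
- **Knob:** Free turning took 0.40 N·m. A fit to the torque readings put the bite at about 135° ± 3°, and I stopped at 179° of tool turn. The index line shows the knob itself turned about 175–177°.

Checks that disagreed or were weak:
- **Bite angle:** With the slope left free, the fit put the bite at 128° ± 6° instead, which would make it about 51° past.
- **Knob drop:** The camera showed 7.9 mm, against 8.9 mm expected from the thread. I put this down to the bar giving a little under load, or camera error.
- **Lid tilt:** My last reading gave 3.7°, but from only 77 points on a lid mostly hidden by the bar and knob, so I did not trust it.
- **Wrist joint:** As I backed away, the last joint touched its limit, reading 180.0°. I turned it back to 160° before handing in.
- **Other objects:** The gripper never went near them. The depth check found the red-capped jar in its original place and the amber bottle at a plausible height. The white jar was hidden by the arm, and the beaker reading hit the bench surface, so those two are unconfirmed. I did not check the spatula or the yellow lid.

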